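Sweep the conchos through the tray gate

ROBOT

A 6-joint arm with a two-finger parallel gripper is mounted at the origin on the work surface. World frame = base frame: x ahead of the robot, y to its left, z up, the work surface at z = 0. Lengths are in mm, angles in rad, forces in N, time in s.
With the tool pointing down it reaches from about 275 to 1000 mm from the base axis. Payload 8.4 kg.
Tool frame: the origin (TCP) lies between the finger pads; the fingertips stand 22 mm ahead of it and the grasp point (between the pads) lies 3 mm ahead of it; z points along the fingers, y is the line along which they close (so a half turn about z gives the same grasp; the last joint's range is limited). The gripper opens to 85 mm and grips with 20 to 120 N. Pads are 22 mm wide; open, the fingers measure 114 mm over their backs; the gripper's body (76 mm by 85 mm) begins 54 mm behind the grasp point. The pads swing forward as they close: fully open they stand 13 mm farther back than shut.
Start: joints at [1.127, 0.353, 1.633, -0, 1.155, -0.002], TCP at [267.229, 564.993, 253.281] pointing down, gripper open.
Joint ranges: [-2.63, 2.63], [-0.92, 2.1], [0.06, 2.66], [-1.3, 4.44], [0, 2.69], [-3.02, 3.02]. Speed limits (rad/s): [2.22, 2.22, 2.79, 3.14, 3.14, 3.14].

INTERFACE

Orientations are given as [roll, pitch, yaw] about the fixed x, y, z axes, in that order (R = Rz(yaw) Ry(pitch) Rx(roll)).
In Python, from rig import r, grab_frame gives the robot as it stands.
- The arm moves only by the shell command python3 -m inch 'ROWS' [FORCE]. ROWS is JSON, a list of rows, each a list of 7 numbers: the turn, a rotation vector about the tool's x, y, z as a fraction of full scale, then the shift along the tool's x, y, z as a fraction of full scale, then the closure, from 0 (fully open) to 1 (shut). In form: [[rx, ry, rz, dx, dy, dz, fingers], ...]. A call has 1 to 8 rows; each row shifts and turns the commanded pose from where the row before left it, along the tool's axes as they then stand; what a row does not reach is not made up. Full scale, the value 1, is 2.5 cm for a shift and pi rad for a turn. A row lasts 1/12 s, in which the tool goes at most 41.7 mm and 7.16 degrees, less where a joint would pass 70% of its speed; a pose out of reach is approached as far as the arm can. A call with a number of a shift or a turn outside -1 to 1 is refused whole. A call with a gripper value outside its range is refused whole. The fingers move at their own pace and stop on an object; FORCE is the grip in N (left out, the last holds). Time passes only in rows, so rows that do not move let the fingers close. It gives the time, the measured TCP pose, the force, the opening and the grip force at its end, in the units of the state.
- r.sense(): the state, without advancing time (a new reading comes with each control period).
- grab_frame(name): name is "scene" or "top"; returns a dict with "pixels" (384x512x3 uint8, red, green, blue), "z_map" (384x512 float32, mm along the optical axis (not along the pixel's ray), 0 where there is no reading), "vertical_fov" (degrees; the focal length in pixels is half the picture's height over the tangent of half this angle, whatever the lens; pixels are square), "cx", "cy" (the principal point, pixels), "cam_to_world" (4x4, takes a point from camera to world coordinates). Camera axes: x right, y down, z forward; pixel columns grow to the right and rows downward; lengths in mm; the calibration is good to about 2 mm. A picture is of the moment at which its call begins.
- r.sign_off(): hands the job in; it is judged then, once.
The state is a dict: "clock": time; "qpos": joint angles; "qvel": joint speeds; "joint_efforts": joint torques, N m; "eef_pos": TCP position; "tcp_rot": TCP orientation; "contact_force": force on the tool from outside, world axes, zero at the start; "wrist_torque": the same for the moment, N m; "opening": opening from 0.0 (shut) to 1.0 (fully open); "grasp_force": force on a finger pad.
Only numpy, scipy, OpenCV 4.12 (cv2) and the standard library are available. Lean on these libraries where they do the work, as an engineer would, in place of code of your own. Each camera call takes 0.05 s, during which the arm holds its last target. There are 200 camera calls.

TASK

Push the three brass conchos on the raised sorting tray, one after another, through the gate between the yellow jaws in the tray's rim, so that each drops into the pocket behind it. Only slide them over the tray with the fingers, never pick one up, and leave the setter, the slicker, the mug and the weight standing where they are.

Things in the scene. Friction and masses are not known exactly. Their poses are not given: they have to be found in the camera images.
- tray: fixed wooden sorting tray on the bench. Origin: on the bench under the floor, 85 mm from the gate; x points to the gate, y along the gate-side rim, z up. Teal floor: x -100 to 85 mm, y -120 to 120 mm, flat, 48 mm above the bench. 6 mm thick rims around it reach 64 mm above the bench (16 mm above the floor). The rim at x = 85 to 91 mm holds the gate, the pocket lies beyond it
- gate (a point): middle of the gate at floor level (tray frame 85, 0, 48 mm): a gap in the rim 44 mm wide, y -22 to 22 mm, between two yellow jaws 6 mm thick and 16 mm high (x 85 to 91 mm). The floor ends at x = 85 mm, the jaws' inner face: the pocket begins right there, under the gate
- pocket (a point): middle of the pocket's bottom (tray frame 108, 0, 4 mm). The pocket is open-topped, x 85 to 131 mm, y -32 to 32 mm, its bottom 4 mm above the bench (44 mm below the floor), with 6 mm walls up to 64 mm above the bench
- concho_a: one of three like brass conchos (round leather ornaments): a disc of 28 mm diameter, 8 mm thick at the edge, 10 mm with its low boss, about 30 g (varies), lying boss up and loose on the tray floor. Origin: centre of the underside, z up.
- concho_b: one of three like brass conchos (round leather ornaments): a disc of 28 mm diameter, 8 mm thick at the edge, 10 mm with its low boss, about 30 g (varies), lying boss up and loose on the tray floor. Origin: centre of the underside, z up.
- concho_c: one of three like brass conchos (round leather ornaments): a disc of 28 mm diameter, 8 mm thick at the edge, 10 mm with its low boss, about 30 g (varies), lying boss up and loose on the tray floor. Origin: centre of the underside, z up.
- setter: bystander: steel rivet setter, a waisted post 24 mm in diameter and 45 mm high, standing loose on the tray floor in one of the two corners beside the gate. Origin: centre of its underside
- slicker: bystander: pale wooden edge slicker, a grooved post 24 mm in diameter and 45 mm high, standing loose on the tray floor in the other corner beside the gate. Origin: centre of its underside
- mug: bystander: yellow mug, 76 mm in diameter, 100 mm high, standing loose on the bench beside the tray (on its -y side). Origin: centre of its underside, handle to its +y
- weight: bystander: silver pattern weight with a knob, 56 mm in diameter, 52 mm high, standing loose on the bench beside the tray (on its +y side). Origin: centre of its underside

How it is judged (in metres and radians):
On the way, in this order (a step that is already met when the one before it is completed fails the run):
1. a first concho lies in the pocket, the other two not yet (((x of concho_a in the frame of tray between 0.083 and 0.133 m and y of concho_a in the frame of tray between -0.034 and 0.034 m and z of concho_a in the frame of tray below 0.04 m) or (x of concho_b in the frame of tray between 0.083 and 0.133 m and y of concho_b in the frame of tray between -0.034 and 0.034 m and z of concho_b in the frame of tray below 0.04 m) or (x of concho_c in the frame of tray between 0.083 and 0.133 m and y of concho_c in the frame of tray between -0.034 and 0.034 m and z of concho_c in the frame of tray below 0.04 m)) and not (((x of concho_a in the frame of tray between 0.083 and 0.133 m and y of concho_a in the frame of tray between -0.034 and 0.034 m and z of concho_a in the frame of tray below 0.04 m) and (x of concho_b in the frame of tray between 0.083 and 0.133 m and y of concho_b in the frame of tray between -0.034 and 0.034 m and z of concho_b in the frame of tray below 0.04 m)) or ((x of concho_a in the frame of tray between 0.083 and 0.133 m and y of concho_a in the frame of tray between -0.034 and 0.034 m and z of concho_a in the frame of tray below 0.04 m) and (x of concho_c in the frame of tray between 0.083 and 0.133 m and y of concho_c in the frame of tray between -0.034 and 0.034 m and z of concho_c in the frame of tray below 0.04 m)) or ((x of concho_b in the frame of tray between 0.083 and 0.133 m and y of concho_b in the frame of tray between -0.034 and 0.034 m and z of concho_b in the frame of tray below 0.04 m) and (x of concho_c in the frame of tray between 0.083 and 0.133 m and y of concho_c in the frame of tray between -0.034 and 0.034 m and z of concho_c in the frame of tray below 0.04 m)))), for 0.2 s.
2. a second concho lies in the pocket, the last not yet ((((x of concho_a in the frame of tray between 0.083 and 0.133 m and y of concho_a in the frame of tray between -0.034 and 0.034 m and z of concho_a in the frame of tray below 0.04 m) and (x of concho_b in the frame of tray between 0.083 and 0.133 m and y of concho_b in the frame of tray between -0.034 and 0.034 m and z of concho_b in the frame of tray below 0.04 m)) or ((x of concho_a in the frame of tray between 0.083 and 0.133 m and y of concho_a in the frame of tray between -0.034 and 0.034 m and z of concho_a in the frame of tray below 0.04 m) and (x of concho_c in the frame of tray between 0.083 and 0.133 m and y of concho_c in the frame of tray between -0.034 and 0.034 m and z of concho_c in the frame of tray below 0.04 m)) or ((x of concho_b in the frame of tray between 0.083 and 0.133 m and y of concho_b in the frame of tray between -0.034 and 0.034 m and z of concho_b in the frame of tray below 0.04 m) and (x of concho_c in the frame of tray between 0.083 and 0.133 m and y of concho_c in the frame of tray between -0.034 and 0.034 m and z of concho_c in the frame of tray below 0.04 m))) and not ((x of concho_a in the frame of tray between 0.083 and 0.133 m and y of concho_a in the frame of tray between -0.034 and 0.034 m and z of concho_a in the frame of tray below 0.04 m) and (x of concho_b in the frame of tray between 0.083 and 0.133 m and y of concho_b in the frame of tray between -0.034 and 0.034 m and z of concho_b in the frame of tray below 0.04 m) and (x of concho_c in the frame of tray between 0.083 and 0.133 m and y of concho_c in the frame of tray between -0.034 and 0.034 m and z of concho_c in the frame of tray below 0.04 m))), for 0.2 s.
3. all three conchos lie in the pocket (x of concho_a in the frame of tray between 0.083 and 0.133 m and y of concho_a in the frame of tray between -0.034 and 0.034 m and z of each of concho_a, concho_b, concho_c in the frame of tray below 0.04 m and x of concho_b in the frame of tray between 0.083 and 0.133 m and y of concho_b in the frame of tray between -0.034 and 0.034 m and x of concho_c in the frame of tray between 0.083 and 0.133 m and y of concho_c in the frame of tray between -0.034 and 0.034 m), for 0.2 s.
At the end, for the whole second after the job is handed in: All three conchos lie in the pocket (slower than 0.1 m/s), each with its origin within the pocket's walls and less than 40 mm above the bench; setter, slicker, mug and weight stand upright (within 0.2 rad), less than 20 mm from where they started (all of step 3 and linear speed of each of concho_a, concho_b, concho_c below 0.1 m/s and distance of each of setter, slicker, mug, weight from where it was at the start of the episode below 0.02 m and angle between each of setter, slicker, mug, weight's own z axis and vertical below 0.2 rad); the robot touches nothing.
It fails at once if a concho is lifted more than 12 mm off the tray floor (z of any of concho_a, concho_b, concho_c in the frame of tray above 0.06 m).
It fails at once if a bystander is shoved 20 mm or more, or tipped over (distance of any of setter, slicker, mug, weight from where it was at the start of the episode above 0.02 m or angle between any of setter, slicker, mug, weight's own z axis and vertical above 0.5 rad).
It also fails if it takes over 58 s, if anything falls off the work surface, if the arm or the gripper's body presses on something with over 40 N, if the wrist force passes 120 N, or if a joint passes its speed limit or range.

## Working session

There is one attempt and no reset: what is moved stays moved. The work goes in short steps, Python scripts to look and compute and a shell command to move; the robot and the scene stay as the last step left them, time stands still between calls to the robot, and variables do not carry over. Pictures are saved under pics/ and viewed, at most 10 in all, crops included, and the job is handed in when it is done.

```bash
ls; mkdir -p pics
python3 - <<'E'
from rig import r, grab_frame
import cv2, numpy as np
for n in ("top","scene"):
    f=grab_frame(n); cv2.imwrite(f"pics/{n}0.png",f["pixels"][:,:,::-1]); np.savez(f"{n}0.npz",**f)
    print(n,f["vertical_fov"],f["cx"],f["cy"],np.round(f["cam_to_world"],3).tolist())
print(r.sense())
E
```

```text
pics
top 44.61193818329027 260.15198772108323 196.24968763928445 [[0.004, -0.997, 0.079, 454.669], [-1.0, -0.005, -0.018, 24.706], [0.019, -0.079, -0.997, 1005.267], [0.0, 0.0, 0.0, 1.0]]
scene 47.99088210574996 256.0799628223372 181.2677399873498 [[-0.44, 0.601, -0.667, 1157.72], [0.898, 0.303, -0.319, 308.513], [0.011, -0.739, -0.673, 673.336], [0.0, 0.0, 0.0, 1.0]]
{'clock': 0.1, 'qpos': array([ 1.12659432e+00,  3.53576586e-01,  1.63407071e+00,  5.06338026e-06,
        1.15521881e+00, -2.38417386e-03]), 'qvel': array([-3.89282632e-05, -1.11790542e-03, -1.22813861e-03,  1.24282395e-04,
        1.08005589e-03,  3.32301932e-05]), 'joint_efforts': array([-1.21189038e-03, -6.06353116e+01, -3.42821324e+01, -2.00804411e-04,
        3.98071294e-03,  5.87985852e-06]), 'eef_pos': array([267.05220866, 564.61754178, 252.63349992]), 'tcp_rot': array([-3.14031921e+00, -7.66591688e-06,  2.69977277e+00]), 'contact_force': array([ 0.43903407, -0.93016171, -0.04662271]), 'wrist_torque': array([-0.0540689 ,  0.03475545,  0.01924538]), 'grasp_force': 0.0, 'opening': 0.9987948577513417}
```

View pics/top0.png

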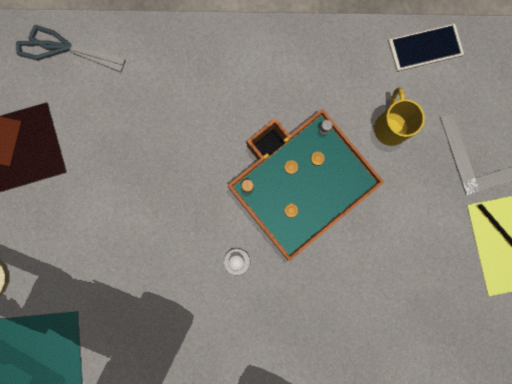

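The top view shows the tray with its pocket at (268,140), conchos at (291,167), (318,158) and (291,211), posts at (326,127) and (247,186), the weight at (237,262) and the mug at (405,118).

```bash
cat > v.py <<'E'
import numpy as np, cv2
def cast(f,uv,z):
    uv=np.atleast_2d(np.asarray(uv,float)); h=f["pixels"].shape[0]
    fl=h/2/np.tan(np.radians(float(f["vertical_fov"]))/2); T=f["cam_to_world"]
    d=np.c_[(uv[:,0]-f["cx"])/fl,(uv[:,1]-f["cy"])/fl,np.ones(len(uv))]@T[:3,:3].T
    o=T[:3,3]; return o+d*((z-o[2])/d[:,2])[:,None]
def masks(f):
    hsv=cv2.cvtColor(f["pixels"],cv2.COLOR_RGB2HSV)
    return hsv
def conchos(f,lo=(10,120,120),hi=(28,255,255)):
    hsv=masks(f); m=cv2.inRange(hsv,lo,hi)
    n,l,s,c=cv2.connectedComponentsWithStats(m)
    return [(s[i,4],c[i]) for i in range(1,n) if s[i,4]>25]
E
python3 - <<'E'
from v import *
f=dict(np.load("top0.npz")); hsv=masks(f)
for p in [(291,167),(318,158),(291,211),(300,190),(247,186),(326,127),(260,243)]: print(p,hsv[p[1],p[0]])
m=cv2.inRange(hsv,(78,120,30),(98,255,255)); m[:, :200]=0
m[280:]=0
c=max(cv2.findContours(m,0,2)[0],key=cv2.contourArea)
hull=cv2.convexHull(c)[:,0]
w=cast(f,hull,48); R=cv2.minAreaRect(w[:,:2].astype(np.float32)); print(R,cv2.boxPoints(R).round(1).tolist())
for a,q in conchos(f): print(a,q.round(1),cast(f,q,57)[0].round(1))
E
python3 - <<'E'
import cv2
a=cv2.imread('pics/top0.png')[90:280,210:440]
cv2.imwrite('pics/c0.png',cv2.resize(a,None,fx=3,fy=3,interpolation=cv2.INTER_CUBIC))
E
```

```text
(291, 167) [ 17 163 202]
(318, 158) [ 18 160 202]
(291, 211) [ 18 163 207]
(300, 190) [ 84 129 117]
(247, 186) [ 16 129 197]
(326, 127) [ 15  15 168]
(260, 243) [ 23  15 149]
((556.1967163085938, -85.25509643554688), (177.03114318847656, 231.135009765625), 39.53706741333008) [[414.3999938964844, -52.5], [561.5, -230.6999969482422], [698.0, -118.0], [550.9000244140625, 60.20000076293945]]
552 [400.7 117.2] [ 695.9 -283.6   57. ]
1424 [295.  178.7] [566.3 -63.8  57. ]
139 [317.1 158.1] [ 609.2 -109.5   57. ]
133 [290.8 166.8] [590.8 -55.3  57. ]
95 [246.9 185.5] [551.7  34.2  57. ]
136 [290.7 209.9] [502.6 -55.1  57. ]
65 [488.5 220.5] [ 482.8 -459.8   57. ]
```

View pics/c0.png

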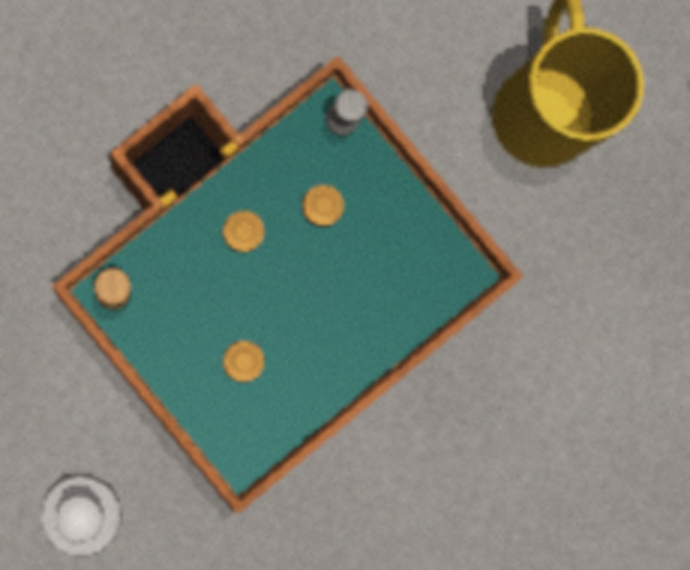

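The crop shows the rim corners at about (322,109), (384,181), (289,260) and (228,186) in full-image pixels. The yellow jaws are at (287,140) and (266,156).

```bash
cat >> v.py <<'E'
def tray():
    f=dict(np.load("top0.npz"))
    m=np.array([[91,-126],[-106,-126],[-106,126],[91,126]],float)
    w=cast(f,[[322.3,109.2],[383.3,181.3],[288.9,260.2],[228.5,185.7]],64)[:,:2]
    H=(m-m.mean(0)).T@(w-w.mean(0)); U,S,Vt=np.linalg.svd(H); R=Vt.T@U.T
    t=w.mean(0)-R@m.mean(0); return R,t,w-(m@R.T+t)
E
python3 - <<'E'
from v import *
f=dict(np.load("top0.npz"));R,t,e=tray()
print(np.degrees(np.arctan2(R[1,0],R[0,0])),t,e.round(1).tolist())
P=lambda uv,z: ((cast(f,uv,z)[0,:2]-t)@R).round(1)
for n,uv,z in [("j1",(287,139.7),64),("j2",(266,156),64),("A",(290.8,166.8),57),("B",(317.6,158.1),57),("C",(290.9,210),57),("setter",(326.3,125.3),93),("slick",(247.2,185.6),93),("mug",(405.5,117.5),100),("wt",(237,262),52)]: print(n,P(uv,z))
hsv=masks(f); m=cv2.inRange(hsv,(78,100,30),(98,255,255)); m[:,:200]=0; m[280:]=0
ys,xs=np.nonzero(m); q=(cast(f,np.c_[xs,ys],48)[:,:2]-t)@R; print(np.percentile(q,[0.3,99.7],axis=0))
from rig import r
s=r.sense(); print(((s['eef_pos'][:2]-t)@R),np.degrees(s['tcp_rot']))
E
```

```text
39.66211638216537 [561.45293999 -80.74505952] [[-2.5, -0.0], [1.0, 2.4], [2.1, 0.7], [-0.6, -3.1]]
j1 [ 86.2 -27.7]
j2 [87.4 26.9]
A [38.8  0.8]
B [ 17.8 -53.3]
C [-29.3  57.2]
setter [  55.9 -101.2]
slick [62.4 96.4]
mug [ -32.  -231.2]
wt [-41.  208.2]
[[ -95.41682846 -115.19835498]
 [  81.40534404  115.19943584]]
[185.2723778  684.71806153] [-1.79927037e+02 -4.39224683e-04  1.54685585e+02]
```

Tray yaw is 39.66°. Tray-frame positions: A (39,1), B (18,-53), C (-29,57). First I'll turn the tool so its x lies along tray x, a yaw change of -115°, and close the fingers to a small gap.

```bash
cat > w.py <<'E'
from v import *; from rig import r
R,t,_=tray(); s=r.sense()
print("t",round(s['clock'],2),"tray",((s['eef_pos'][:2]-t)@R).round(1),"z",s['eef_pos'][2].round(1),"yaw-tray",round(np.degrees(s['tcp_rot'][2])-39.66,2),"open",round(s['opening'],3),"F",s['contact_force'].round(1))
E
python3 -m inch '[[0,0,0.038,0,0,0,0.88],[0,0,0.038,0,0,0,0.88],[0,0,0.038,0,0,0,0.88],[0,0,0.038,0,0,0,0.88],[0,0,0.038,0,0,0,0.88],[0,0,0.038,0,0,0,0.88],[0,0,0.038,0,0,0,0.88],[0,0,0.038,0,0,0,0.88]]'
python3 -m inch '[[0,0,0.038,0,0,0,0.88],[0,0,0.038,0,0,0,0.88],[0,0,0.038,0,0,0,0.88],[0,0,0.038,0,0,0,0.88],[0,0,0.038,0,0,0,0.88],[0,0,0.038,0,0,0,0.88],[0,0,0.038,0,0,0,0.88],[0,0,0.038,0,0,0,0.88]]'
python3 -m inch '[[0,0,0.031,0,0,0,0.88],[0,0,0,0,0,0,0.88]]'
python3 w.py
```

```text
clock: 0.77
eef_pos: [267.1, 564.8, 252.8]
tcp_rot: [-3.141, 0.001, 1.739]
contact_force: [0.2, 0.2, -0.4]
opening: 0.122
grasp_force: 0.0
clock: 1.43
eef_pos: [267.1, 564.7, 252.8]
tcp_rot: [3.141, 0.001, 0.784]
contact_force: [-0.0, 0.5, 0.2]
opening: 0.121
grasp_force: 0.0
clock: 1.6
eef_pos: [267.1, 564.8, 252.9]
tcp_rot: [3.141, 0.001, 0.688]
contact_force: [0.2, -0.6, 0.8]
opening: 0.119
grasp_force: 0.0
t 1.6 tray [185.4 684.8] z 252.9 yaw-tray -0.24 open 0.119 F [ 0.2 -0.6  0.8]
```

```bash
python3 -m inch '[[0,0,0,-0.264,0.977,0,0.88],[0,0,0,-0.264,0.977,0,0.88],[0,0,0,-0.264,0.977,0,0.88],[0,0,0,-0.264,0.977,0,0.88],[0,0,0,-0.264,0.977,0,0.88],[0,0,0,-0.264,0.977,0,0.88],[0,0,0,-0.264,0.977,0,0.88],[0,0,0,-0.264,0.977,0,0.88]]' >/dev/null
python3 -m inch '[[0,0,0,-0.264,0.977,0,0.88],[0,0,0,-0.264,0.977,0,0.88],[0,0,0,-0.264,0.977,0,0.88],[0,0,0,-0.264,0.977,0,0.88],[0,0,0,-0.264,0.977,0,0.88],[0,0,0,-0.264,0.977,0,0.88],[0,0,0,-0.264,0.977,0,0.88],[0,0,0,-0.264,0.977,0,0.88]]' >/dev/null
python3 -m inch '[[0,0,0,-0.264,0.977,0,0.88],[0,0,0,-0.264,0.977,0,0.88],[0,0,0,-0.264,0.977,0,0.88],[0,0,0,-0.264,0.977,0,0.88],[0,0,0,-0.264,0.977,0,0.88],[0,0,0,-0.264,0.977,0,0.88],[0,0,0,-0.264,0.977,0,0.88],[0,0,0,-0.264,0.977,0,0.88]]' >/dev/null
python3 -m inch '[[0,0,0,-0.264,0.977,0,0.88],[0,0,0,-0.264,0.977,0,0.88],[0,0,0,-0.264,0.977,0,0.88],[0,0,0,-0.264,0.977,0,0.88],[0,0,0,0,0,0,0.88],[0,0,0,0,0,0,0.88]]' >/dev/null
python3 w.py
```

```text
t 4.1 tray [0.4 0.3] z 252.9 yaw-tray 0.05 open 0.121 F [ 0.1 -0.1 -0.7]
```

```bash
python3 -m inch '[[0,0,0,0,0,0.96,0.88],[0,0,0,0,0,0.96,0.88],[0,0,0,0,0,0.96,0.88],[0,0,0,0,0,0.96,0.88],[0,0,0,0,0,0.96,0.88],[0,0,0,0,0,0.96,0.88],[0,0,0,0,0,0.96,0.88],[0,0,0,0,0,0,0.88]]' >/dev/null
python3 w.py
python3 - <<'E'
from rig import grab_frame
import cv2
f=grab_frame("scene"); a=f["pixels"][:,:,::-1]; import numpy as np; np.savez("scene1.npz",**f)
cv2.imwrite("pics/s1.png",cv2.resize(a,(800,600),interpolation=2))
E
```

```text
t 4.77 tray [-0.7  4.4] z 81.3 yaw-tray 0.16 open 0.118 F [-1.5 -0.2 -0.8]
```

View pics/s1.png

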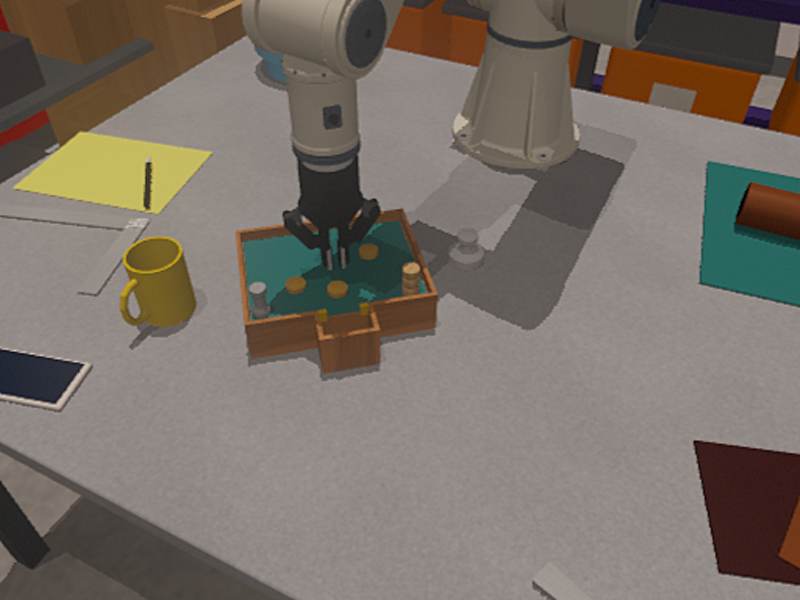

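Scaled scene view: fingers at (335,260) behind concho A (337,290) and in line with the gate (343,312). B is at (296,285), C at (369,252), the posts are clear. Trim sideways and lower.

```bash
python3 -m inch '[[0,0,0,0,0.15,0.15,0.88],[0,0,0,0,0,0.17,0.88],[0,0,0,0,0,0,0.88],[0,0,0,0,0,0,0.88]]' 
python3 w.py
```

```text
clock: 5.15
eef_pos: [564.4, -82.4, 78.1]
tcp_rot: [3.141, -0.001, 0.692]
contact_force: [-0.1, -1.0, 0.0]
opening: 0.122
grasp_force: 0.0
t 5.15 tray [ 1.2 -3.1] z 78.1 yaw-tray 0.01 open 0.122 F [-0.1 -1.   0. ]
```

```bash
python3 -m inch '[[0,0,0,0,-0.14,0.2,0.88],[0,0,0,0,0,0,0.88],[0,0,0,0,0,0,0.88]]' >/dev/null
python3 w.py
python3 -m inch '[[0,0,0,0.3,0,0,0.88],[0,0,0,0.3,0,0,0.88],[0,0,0,0.3,0,0,0.88],[0,0,0,0,0,0,0.88],[0,0,0,0,0,0,0.88]]' 
python3 w.py
```

```text
t 5.4 tray [0.7 1.1] z 72.3 yaw-tray 0.02 open 0.123 F [-0.3  0.3  0.8]
clock: 5.82
eef_pos: [579.6, -64.8, 72.2]
tcp_rot: [3.141, -0.0, 0.693]
contact_force: [0.3, 0.7, 0.3]
opening: 0.123
grasp_force: 0.0
t 5.82 tray [24.1  0.8] z 72.2 yaw-tray 0.06 open 0.123 F [0.3 0.7 0.3]
```

```bash
python3 -m inch '[[0,0,0,0.3,0,0,0.88],[0,0,0,0.3,0,0,0.88],[0,0,0,0.3,0,0,0.88],[0,0,0,0.3,0,0,0.88],[0,0,0,0.3,0,0,0.88],[0,0,0,0.3,0,0,0.88],[0,0,0,0,0,0,0.88],[0,0,0,0,0,0,0.88]]' >/dev/null
python3 w.py
python3 - <<'E'
from rig import grab_frame
import cv2
f=grab_frame("scene"); a=f["pixels"][:,:,::-1][120:260,130:300]
cv2.imwrite("pics/s2.png",cv2.resize(a,None,fx=4,fy=4,interpolation=2))
E
```

```text
t 6.48 tray [68.9  0.8] z 72.2 yaw-tray 0.05 open 0.124 F [ 0.6  0.7 -0.5]
```

View pics/s2.png

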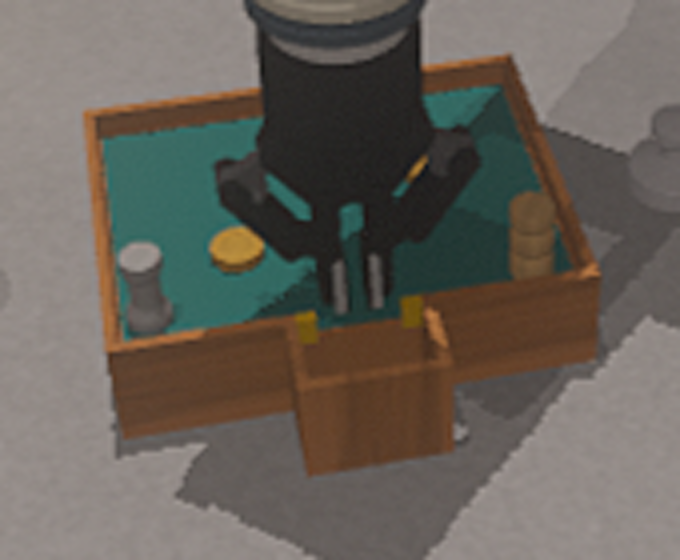

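Concho A is gone from the floor into the pocket, B is at (236,248) in the crop. Next: shut fingers, go to the far (-y) side of B and push it +y to the gate line.

```bash
python3 -m inch '[[0,0,0,-0.3,0,-0.8,0.88],[0,0,0,-0.5,0.3,-0.8,1],[0,0,0,-0.5,0.8,0,1],[0,0,0,-0.5,0.9,0,1],[0,0,0,-0.24,0.9,0,1],[0,0,0,0,0.7,0,1],[0,0,0,0,0,0,1],[0,0,0,0,0,0,1]]' >/dev/null
python3 w.py
```

```text
t 7.2 tray [ 16.7 -89.8] z 112.1 yaw-tray -0.09 open 0.007 F [-0.4  0.5  0.3]
```

```bash
python3 -m inch '[[0,0,0,0,0,0.5,1],[0,0,0,0,0,0.5,1],[0,0,0,0,0,0.3,1],[0,0,0,0,0,0.2,1],[0,0,0,0,0,0.08,1],[0,0,0,0,0,0,1],[0,0,0,0,0,0,1],[0,0,0,0,0,0,1]]' >/dev/null
python3 w.py
```

```text
t 7.87 tray [ 17.7 -89.5] z 73.2 yaw-tray 0.01 open 0.0 F [ 0.6 -0.1  0.2]
```

```bash
python3 -m inch '[[0,0,0,0,-0.3,0,1],[0,0,0,0,-0.3,0,1],[0,0,0,0,-0.3,0,1],[0,0,0,0,-0.3,0,1],[0,0,0,0,-0.3,0,1],[0,0,0,0,-0.3,0,1],[0,0,0,0,-0.3,0,1],[0,0,0,0,-0.2,0,1]]' >/dev/null
python3 -m inch '[[0,0,0,0,0,0,1],[0,0,0,0,0,0,1]]' >/dev/null
python3 w.py
python3 - <<'E'
from rig import grab_frame
from v import *
f=grab_frame("scene"); a=f["pixels"][:,:,::-1][120:260,130:300]; np.savez("scene3.npz",**f)
cv2.imwrite("pics/s3.png",cv2.resize(a,None,fx=4,fy=4,interpolation=2))
R,t,_=tray()
for n,q in conchos(f,(14,120,80)): print(n,q.round(1),((cast(f,q,55)[0,:2]-t)@R).round(1))
E
```

```text
t 8.7 tray [ 17.5 -31.4] z 72.8 yaw-tray 0.03 open 0.006 F [1.  0.4 1.3]
10259 [72.  59.9] [-611.2 -333.6]
33 [411.4  35.3] [-553.4  776.7]
1064 [453.7  54.2] [-395.   839.2]
91 [507.6  74.4] [-242.2  922.1]
2112 [100.7 180.5] [ -26.9 -235.8]
101 [235.4 160.5] [-28.7  55.9]
215 [262.4 179. ] [45.  99.8]
95 [210.4 178.7] [19.1 -8.5]
48 [232.6 197.6] [86.4 26.6]
47 [206.1 201.7] [ 86.  -27.9]
```

View pics/s3.png

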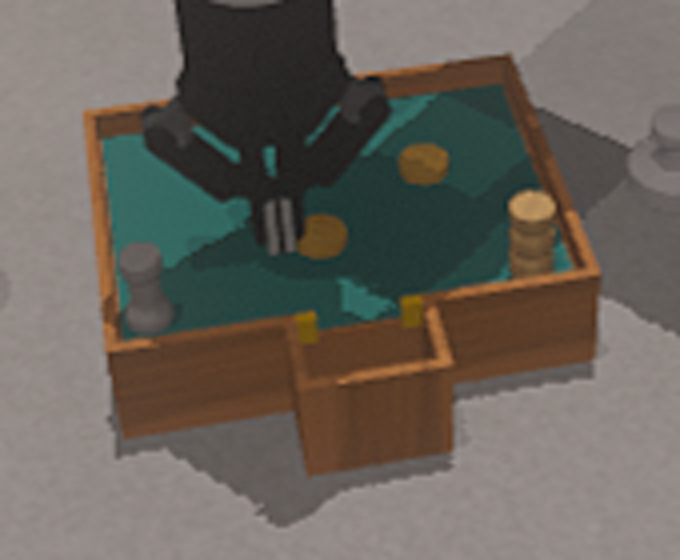

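B is at about tray (19,-9) (crop (323,237)) after the push; it needs about 9 mm more. Then I'll back off, lift and get behind it with the small gap.

```bash
python3 -m inch '[[0,0,0,0,-0.2,0,1],[0,0,0,0,-0.15,0,1],[0,0,0,0,0,0,1],[0,0,0,0,0,0,1],[0,0,0,0,0.3,0,1],[0,0,0,0,0.3,-0.3,1],[0,0,0,0,0,-0.8,0.88],[0,0,0,-0.4,0,-0.3,0.88]]' >/dev/null
python3 -m inch '[[0,0,0,-0.5,-0.4,0,0.88],[0,0,0,-0.4,-0.7,0,0.88],[0,0,0,0,-0.4,0,0.88],[0,0,0,0,0,0,0.88],[0,0,0,0,0,0,0.88]]' >/dev/null
python3 w.py
python3 - <<'E'
from rig import grab_frame
from v import *
f=grab_frame("scene")
R,t,_=tray()
for n,q in conchos(f,(14,120,80)):
  p=(cast(f,q,55)[0,:2]-t)@R
  if abs(p).max()<105: print(n,q.round(1),p.round(1))
E
```

```text
t 9.83 tray [-14.7  -0.9] z 108.2 yaw-tray 0.03 open 0.123 F [-0.5 -0.5 -0. ]
100 [235.5 160.7] [-28.2  55.9]
208 [262.3 178.8] [44.1 99.9]
112 [213.3 177.9] [18.  -2.1]
48 [232.5 197.7] [86.5 26.3]
47 [206.1 201.7] [ 86.  -27.9]
```

```bash
python3 -m inch '[[0,0,0,0,0,0.5,0.88],[0,0,0,0,0,0.5,0.88],[0,0,0,0,0,0.3,0.88],[0,0,0,0,0,0.14,0.88],[0,0,0,0,0,0,0.88],[0,0,0,0.25,0,0,0.88],[0,0,0,0.3,0,0,0.88],[0,0,0,0.3,0,0,0.88]]' >/dev/null
python3 w.py
python3 -m inch '[[0,0,0,0.3,0,0,0.88],[0,0,0,0.3,0,0,0.88],[0,0,0,0.3,0,0,0.88],[0,0,0,0.3,0,0,0.88],[0,0,0,0.3,0,0,0.88],[0,0,0,0.3,0,0,0.88],[0,0,0,0.3,0,0,0.88],[0,0,0,0.3,0,0,0.88]]' >/dev/null
python3 -m inch '[[0,0,0,0.12,0,0,0.88],[0,0,0,0,0,0,0.88],[0,0,0,0,0,0,0.88]]' >/dev/null
python3 w.py
python3 - <<'E'
from rig import grab_frame
from v import *
f=grab_frame("scene")
R,t,_=tray()
for n,q in conchos(f,(14,120,80)):
  p=(cast(f,q,55)[0,:2]-t)@R
  if abs(p).max()<140: print(n,q.round(1),p.round(1))
E
```

```text
t 10.55 tray [ 7.1 -0.8] z 71.9 yaw-tray -0.01 open 0.119 F [0.2 0.4 0.4]
t 11.47 tray [69.2 -0.4] z 71.7 yaw-tray 0.03 open 0.116 F [0.2 0.5 0.6]
190 [262.4 178.4] [ 43.1 100.3]
46 [232.6 197.6] [86.3 26.5]
47 [206.1 201.7] [ 86.  -27.9]
```

B is in. Now C, from its +y side.

```bash
python3 -m inch '[[0,0,0,-0.4,0,-0.8,0.88],[0,0,0,-0.9,0,-0.8,1],[0,0,0,-0.9,-0.3,0,1],[0,0,0,-0.9,-0.9,0,1],[0,0,0,-0.8,-0.9,0,1],[0,0,0,0,-0.9,0,1],[0,0,0,0,-0.5,0,1],[0,0,0,0,0,0,1]]' >/dev/null
python3 -m inch '[[0,0,0,0,0,0,1],[0,0,0,0,0,0.5,1],[0,0,0,0,0,0.5,1],[0,0,0,0,0,0.3,1],[0,0,0,0,0,0.2,1],[0,0,0,0,0,0.04,1],[0,0,0,0,0,0,1],[0,0,0,0,0,0,1]]' >/dev/null
python3 w.py
```

```text
t 12.85 tray [-28.1  86.6] z 73.5 yaw-tray 0.0 open -0.003 F [0.3 0.1 0.7]
```

```bash
python3 -m inch '[[0,0,0,0,0.3,0,1],[0,0,0,0,0.3,0,1],[0,0,0,0,0.3,0,1],[0,0,0,0,0.3,0,1],[0,0,0,0,0.3,0,1],[0,0,0,0,0.3,0,1],[0,0,0,0,0.3,0,1],[0,0,0,0,0.3,0,1]]' >/dev/null
python3 -m inch '[[0,0,0,0,0.18,0,1],[0,0,0,0,0,0,1],[0,0,0,0,0,0,1]]' >/dev/null
python3 w.py
python3 -m inch '[[0,0,0,0,-0.3,0,1],[0,0,0,0,-0.3,-0.3,1],[0,0,0,0,0,-0.8,0.88],[0,0,0,-0.4,0,-0.3,0.88],[0,0,0,-0.5,0.4,0,0.88],[0,0,0,-0.4,0.7,0,0.88],[0,0,0,0,0.4,0,0.88],[0,0,0,0,0,0,0.88]]' >/dev/null
python3 -m inch '[[0,0,0,0,0,0,0.88],[0,0,0,0,0,0,0.88]]' >/dev/null
python3 w.py
python3 - <<'E'
from rig import grab_frame
from v import *
f=grab_frame("scene")
R,t,_=tray()
for n,q in conchos(f,(14,120,80)):
  p=(cast(f,q,55)[0,:2]-t)@R
  if abs(p).max()<105: print(n,q.round(1),p.round(1))
E
```

```text
t 13.77 tray [-28.5  22.3] z 73.2 yaw-tray -0.02 open 0.0 F [ 0.3  0.7 -0.3]
t 14.6 tray [-60.8   0.7] z 108.1 yaw-tray 0.0 open 0.119 F [-0.   0.1 -0.9]
100 [210.6 163.5] [-30.9  -0. ]
184 [262.4 178.4] [ 43.1 100.2]
47 [232.6 197.6] [86.4 26.5]
52 [205.7 201.7] [ 85.7 -28.6]
```

```bash
python3 -m inch '[[0,0,0,-0.12,0.02,0.5,0.88],[0,0,0,0,0,0.5,0.88],[0,0,0,0,0,0.3,0.88],[0,0,0,0,0,0.14,0.88],[0,0,0,0,0,0,0.88],[0,0,0,0.2,0,0,0.88],[0,0,0,0.3,0,0,0.88],[0,0,0,0.3,0,0,0.88]]' >/dev/null
python3 -m inch '[[0,0,0,0.3,0,0,0.88],[0,0,0,0.3,0,0,0.88],[0,0,0,0.3,0,0,0.88],[0,0,0,0.3,0,0,0.88],[0,0,0,0.3,0,0,0.88],[0,0,0,0.3,0,0,0.88],[0,0,0,0.3,0,0,0.88],[0,0,0,0.3,0,0,0.88]]' >/dev/null
python3 w.py
python3 -m inch '[[0,0,0,0.3,0,0,0.88],[0,0,0,0.3,0,0,0.88],[0,0,0,0.3,0,0,0.88],[0,0,0,0.3,0,0,0.88],[0,0,0,0.3,0,0,0.88],[0,0,0,0.3,0,0,0.88],[0,0,0,0.3,0,0,0.88],[0,0,0,0.1,0,0,0.88]]' >/dev/null
python3 -m inch '[[0,0,0,0,0,0,0.88],[0,0,0,0,0,0,0.88],[0,0,0,0,0,0,0.88]]' >/dev/null
python3 w.py
python3 -m inch '[[0,0,0,-0.3,0,-0.5,0.88],[0,0,0,-0.8,0,-1,0.88],[0,0,0,-1,0,-1,0.88],[0,0,0,-1,0,-1,0.88],[0,0,0,-1,0,-1,0.88],[0,0,0,-1,0,-1,0.88],[0,0,0,-1,0,-1,0.88],[0,0,0,-1,0,-1,0.88]]' >/dev/null
python3 -m inch '[[0,0,0,-0.5,-1,0,0.88],[0,0,0,0,-1,0,0.88],[0,0,0,0,-1,0,0.88],[0,0,0,0,-1,0,0.88],[0,0,0,0,-1,0,0.88],[0,0,0,0,-1,0,0.88],[0,0,0,0,0,0,0.88],[0,0,0,0,0,0,0.88]]' >/dev/null
python3 w.py
python3 - <<'E'
from rig import grab_frame
from v import *
f=grab_frame("top"); R,t,_=tray()
a=f["pixels"][90:280,210:440,::-1]
cv2.imwrite('pics/c4.png',cv2.resize(a,None,fx=3,fy=3,interpolation=cv2.INTER_CUBIC))
E
```

```text
t 15.98 tray [16.9 -0.5] z 72.2 yaw-tray 0.01 open 0.122 F [-1.  -0.1 -0.3]
t 16.9 tray [70.8 -0.4] z 72.2 yaw-tray 0.0 open 0.12 F [0.2 0.4 0.5]
t 18.23 tray [-119.4  150.3] z 260.5 yaw-tray 0.08 open 0.124 F [0.7 0.  0.2]
```

View pics/c4.png

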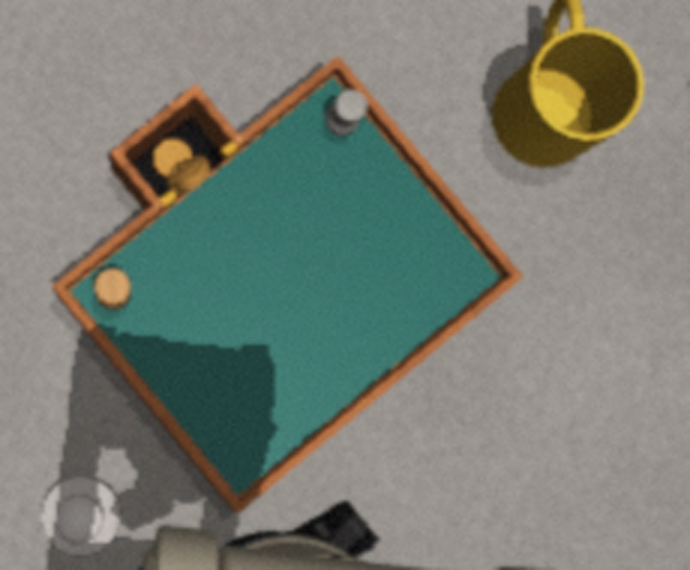

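The floor is empty, the bystanders are unmoved and the conchos are in the pocket, around (172,157) and (190,175) in the crop. One looks tilted near the edge, so I'll check heights from the depth map.

Run:
```python
from rig import grab_frame
from v import *
f=grab_frame("top"); R,t,_=tray()
fl=192/np.tan(np.radians(f["vertical_fov"])/2);T=f["cam_to_world"]
v,u=np.mgrid[132:162,250:290]; d=f["z_map"][v,u]
P=np.stack([(u-f["cx"])/fl*d,(v-f["cy"])/fl*d,d],-1)@T[:3,:3].T+T[:3,3]
q=(P[...,:2]-t)@R; z=P[...,2]
hsv=masks(f)[v,u]; m=(hsv[...,0]>8)&(hsv[...,0]<30)&(hsv[...,1]>110)&(abs(q[...,1])<31)&(q[...,0]>78)&(q[...,0]<130)
g=np.full((9,10),np.nan)
for i in range(9):
  for j in range(10):
    k=(q[...,0]//6==13+i)&(q[...,1]//6==j-5)
    if k.any(): g[i,j]=z[k].mean()
print("rows x 78..,cols y -30..");print(g.round(0))
a=f["pixels"][125:170,240:300,::-1]
cv2.imwrite('pics/c5.png',cv2.resize(a,None,fx=10,fy=10,interpolation=cv2.INTER_CUBIC))
```

```text
rows x 78..,cols y -30..
[[48. 47. 47. 48. 47. 48. 47. 47. 48. 46.]
 [55. 49. 45. 49. 54. 52. 45. 38. 58. 59.]
 [ 9.  3. 45. 49. 50. 50. 41. 26. nan 61.]
 [ 3.  3. 40. 41. 43. 43. 35. 15.  2. nan]
 [ 2.  3.  0. 24. 24. 31. 17.  2.  3. nan]
 [ 3.  4.  8. 13. 12. 12. 13.  5.  3. nan]
 [ 3.  3.  7. 13. 13. 13. 14.  3.  3. nan]
 [ 3.  3.  4. 13. 15. 14.  8.  3.  3. nan]
 [-0.  2.  6. 13. 24. 24. 30. 28. 23. 46.]]
```

View pics/c5.png

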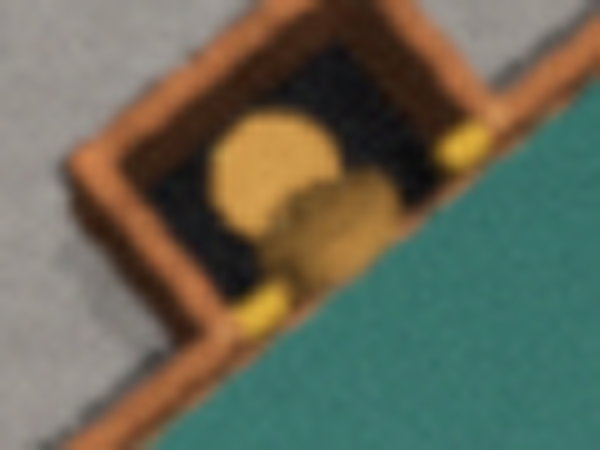

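Run:
```python
from rig import grab_frame
from v import *
R,t,_=tray()
for n in ("top","scene"):
    f=grab_frame(n); fl=192/np.tan(np.radians(f["vertical_fov"])/2);T=f["cam_to_world"]
    v,u=np.mgrid[0:384,0:512]; d=f["z_map"]
    P=np.stack([(u-f["cx"])/fl*d,(v-f["cy"])/fl*d,d],-1)@T[:3,:3].T+T[:3,3]
    q=(P[...,:2]-t)@R; z=P[...,2]
    print(n)
    for x in range(76,134,3):
        k=(abs(q[...,0]-x)<1.5)&(abs(q[...,1]+2)<9)
        if k.any(): print(x,k.sum(),z[k].round(0).astype(int).tolist()[:14], np.round(q[k][:,1]).astype(int).tolist()[:14])
```

```text
top
76 12 [45, 48, 48, 47, 48, 46, 49, 44, 48, 47, 48, 49] [-11, -8, -9, -3, -5, 0, -1, -4, 3, 1, 6, 4]
79 13 [50, 49, 49, 47, 47, 48, 47, 50, 47, 46, 48, 48, 48] [-10, -6, -7, -9, -3, -4, -6, 0, -1, 3, 2, 6, 4]
82 13 [51, 49, 47, 47, 48, 47, 46, 47, 48, 50, 50, 47, 50] [-8, -10, -6, -7, -9, -3, -4, 0, -1, 4, 2, 6, 5]
85 14 [51, 48, 50, 52, 52, 51, 54, 53, 50, 50, 49, 49, 50, 46] [-7, -10, -5, -6, -2, -3, 3, 1, 0, 6, 4, 2, 7, 5]
88 14 [51, 51, 48, 52, 51, 56, 54, 53, 55, 50, 55, 52, 50, 48] [-7, -9, -11, -4, -6, 1, -1, -3, 4, 1, 1, 6, 4, 7]
91 10 [52, 50, 49, 54, 52, 52, 55, 56, 49, 52] [-7, -9, -10, -4, -5, -1, -2, 3, 6, 5]
94 10 [46, 47, 49, 51, 49, 50, 51, 52, 48, 50] [-9, -11, -4, -5, -1, -3, 2, 1, 5, 3]
97 12 [44, 46, 47, 43, 46, 48, 46, 46, 46, 46, 48, 47] [-9, -11, -4, -6, -8, -1, -3, 1, 0, 4, 3, 6]
100 10 [39, 35, 44, 39, 42, 47, 41, 43, 40, 46] [-10, -8, -8, -4, 1, 0, 4, 3, 7, 6]
103 5 [38, 32, 37, 31, 35] [-5, -2, -2, 1, 5]
106 5 [14, 25, 22, 22, 24] [-11, -6, -2, 1, 5]
109 11 [12, 13, 12, 12, 13, 12, 12, 14, 8, 15, 17] [-11, -7, -9, -4, -6, 0, -1, 3, 1, 7, 5]
112 10 [10, 1
[... 1032 characters left out ...]
-6, -4, 2, -8, -8]
91 14 [56, 56, 55, 54, 54, 54, 54, 53, 54, 51, 51, 51, 51, 50] [-2, 0, 4, 6, -7, -5, -3, -1, 1, -11, -3, -1, 1, -11]
94 20 [53, 54, 54, 53, 53, 51, 50, 51, 52, 52, 51, 50, 49, 49] [3, 5, -9, -7, -5, 3, 5, -9, -7, -5, 1, 3, 5, -9]
97 20 [52, 52, 52, 51, 49, 49, 48, 48, 47, 46, 47, 45, 46, 47] [-3, -1, 7, -4, -1, 3, 7, -6, -4, -2, 4, 6, -10, -8]
100 25 [49, 49, 47, 47, 47, 45, 45, 44, 46, 46, 44, 44, 42, 44] [0, 2, -6, -2, 2, 4, -6, -4, -3, -1, 2, 4, 6, -9]
103 20 [44, 42, 43, 42, 41, 40, 42, 40, 39, 38, 39, 37, 37, 38] [-3, 3, -5, -3, -1, 1, 3, -7, -3, -1, 1, 3, 5, 7]
130 1 [62] [1]
133 11 [65, 64, 66, 65, 65, 66, 65, 65, 64, 64, 22] [1, 3, 4, 6, -9, -7, -5, -2, 2, -10, -3]
```

The third concho (C) leans over the others at the gate, top edge at z≈54. I'll nudge it over the edge with shut fingers through the gate.

```bash
python3 -m inch '[[0,0,0,0.8,0.8,0,1],[0,0,0,1,0.8,0,1],[0,0,0,1,0.8,0,1],[0,0,0,1,0.8,0,1],[0,0,0,1,0.8,0,1],[0,0,0,1,0.8,0,1],[0,0,0,0.9,0.8,0,1],[0,0,0,0,0.4,0,1]]' >/dev/null
python3 -m inch '[[0,0,0,0,0,0.9,1],[0,0,0,0,0,0.9,1],[0,0,0,0,0,0.9,1],[0,0,0,0,0,0.9,1],[0,0,0,0,0,0.9,1],[0,0,0,0,0,0.9,1],[0,0,0,0,0,0.9,1],[0,0,0,0,0,0.9,1]]' >/dev/null
python3 -m inch '[[0,0,0,0,0,0,1],[0,0,0,0,0,0,1],[0,0,0,0,0,0,1]]' >/dev/null
python3 w.py
```

```text
t 20.02 tray [48.7 -1.3] z 80.6 yaw-tray -0.02 open 0.001 F [-0.   0.3  0.8]
```

```bash
python3 -m inch '[[0,0,0,0,0,0.2,1],[0,0,0,0,0,0.14,1],[0,0,0,0.3,0,0,1],[0,0,0,0.3,0,0,1],[0,0,0,0.3,0,0,1],[0,0,0,0.2,0,0,1],[0,0,0,0,0,0,1]]' >/dev/null
python3 w.py
python3 -m inch '[[0,0,0,0.15,0,0,1],[0,0,0,0.15,0,0,1],[0,0,0,0.15,0,0,1],[0,0,0,0.15,0,0,1],[0,0,0,0,0,0,1]]'
python3 -m inch '[[0,0,0,0.15,0,0,1],[0,0,0,0.15,0,0,1],[0,0,0,0.15,0,0,1],[0,0,0,0.15,0,0,1],[0,0,0,0,0,0,1],[0,0,0,0,0,0,1]]'
python3 w.py
python3 - <<'E'
from rig import grab_frame
import cv2
f=grab_frame("scene"); a=f["pixels"][:,:,::-1][160:240,170:270]
cv2.imwrite("pics/s6.png",cv2.resize(a,None,fx=7,fy=7,interpolation=2))
E
```

```text
t 20.6 tray [77.8 -0.7] z 71.6 yaw-tray 0.06 open 0.001 F [ 1.3 -0.7  0.4]
clock: 21.02
eef_pos: [632.7, -22.5, 71.4]
tcp_rot: [3.141, -0.001, 0.692]
contact_force: [-0.4, -0.5, 0.1]
opening: -0.004
grasp_force: 0.0
clock: 21.52
eef_pos: [643.7, -13.2, 71.3]
tcp_rot: [3.142, -0.0, 0.693]
contact_force: [0.1, 0.2, -0.3]
opening: 0.003
grasp_force: 0.0
t 21.52 tray [106.4  -0.5] z 71.3 yaw-tray 0.03 open 0.003 F [ 0.1  0.2 -0.3]
```

View pics/s6.png

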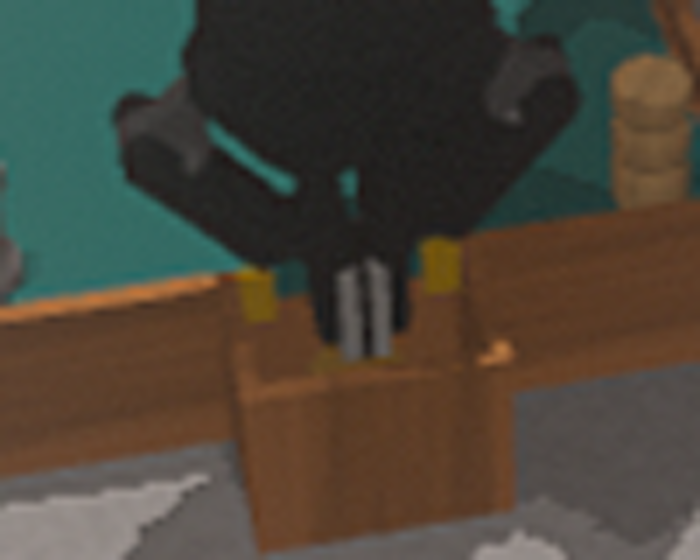

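The fingers are through the gate without force, and brass shows low behind the pocket wall at (355,360). Withdraw upward and check the heights.

```bash
python3 -m inch '[[0,0,0,0,0,-0.5,1],[0,0,0,0,0,-1,1],[0,0,0,-1,0,-1,1],[0,0,0,-1,0,-1,1],[0,0,0,-1,0,-1,1],[0,0,0,-1,0,-1,1],[0,0,0,-1,0,-1,1],[0,0,0,-1,0,-1,1]]' >/dev/null
python3 -m inch '[[0,0,0,-1,-1,0,1],[0,0,0,-1,-1,0,1],[0,0,0,-1,-1,0,1],[0,0,0,0,-1,0,1],[0,0,0,0,-1,0,1],[0,0,0,0,-1,0,1],[0,0,0,0,0,0,1],[0,0,0,0,0,0,1]]' >/dev/null
python3 w.py
python3 - <<'E'
from rig import grab_frame
from v import *
f=grab_frame("top"); R,t,_=tray()
fl=192/np.tan(np.radians(f["vertical_fov"])/2);T=f["cam_to_world"]
v,u=np.mgrid[125:170,240:300]; d=f["z_map"][v,u]
P=np.stack([(u-f["cx"])/fl*d,(v-f["cy"])/fl*d,d],-1)@T[:3,:3].T+T[:3,3]
q=(P[...,:2]-t)@R; z=P[...,2]
for i in range(13,22):
  print(i*6,[ (int(z[k].mean()) if (k:=(q[...,0]//6==i)&(q[...,1]//6==j)).any() else None) for j in range(-5,5)])
P=lambda uv,z: ((cast(f,uv,z)[0,:2]-t)@R).round(1)
a=f["pixels"][125:170,240:300,::-1]
cv2.imwrite('pics/c7.png',cv2.resize(a,None,fx=10,fy=10,interpolation=cv2.INTER_CUBIC))
E
```

```text
t 22.9 tray [-119.   150.1] z 259.7 yaw-tray 0.09 open 0.001 F [ 0.8 -0.5  0.5]
78 [46, 47, 47, 47, 47, 47, 47, 47, 47, 46]
84 [56, 54, 33, 34, 34, 31, 32, 45, 58, 59]
90 [15, 8, 12, 31, 30, 30, 21, 12, None, 62]
96 [3, 3, 28, 31, 32, 32, 27, 15, 3, None]
102 [3, 3, 32, 30, 31, 31, 30, 11, 3, None]
108 [2, 3, 5, 22, 30, 28, 18, 3, 4, None]
114 [1, 3, 6, 13, 13, 13, 14, 4, 4, None]
120 [2, 4, 4, 14, 13, 14, 11, 1, 3, None]
126 [17, 25, 27, 38, 31, 28, 27, 26, 24, 47]
```

View pics/c7.png

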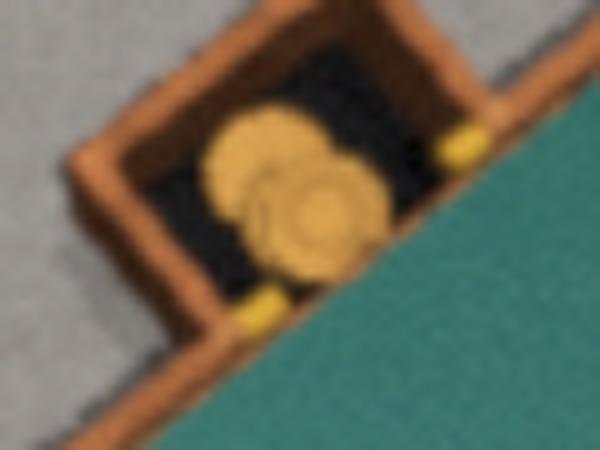

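The top concho now lies flat, boss up, with its top at about 31 mm, so all three are below 40 mm inside the pocket. Handing in.

```bash
python3 -c "
from rig import r; print(r.sign_off())"
```

```text
the job is handed in; nothing more can be done
None
```

All three conchos were pushed one after another through the gate and lie in the pocket, highest top face about 31 mm above the bench, the last after a second nudge; setter, slicker and mug show no shift, the weight was shadowed and partly hidden in the last wide view but the arm never came near it, and the job was handed in at about 23 s of 58 s with no verdict shown.

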